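# Pack a sample pot into a twist-lock transport canister

### The job

Pack the sample for transport: stand the tall closed sample pot upright inside the lower half of the canister held in the bench clamp, put the canister's deep upper half over it, feel for where its lugs drop into the neck, and turn it clockwise until it is fully home and locked. Do not force it, keep the pot upright, leave the other things on the bench where they are, and let go when done.

Things in the scene. Friction and masses are not known exactly. Their poses are not given: they have to be found in the camera images.
- pot_center (a point): tall closed sample pot, white plastic with a paper band, standing upright in the steel tray: body 39 mm across, bevelled screw cap 42 mm across over its top 20 mm, 82 mm tall, about 85 g. The point is its centre, half-way up (41 mm above its foot), z up. Take it by the cap from above.
- upper_center (a point): upper half of the transport canister: plain white plastic shell, about 110 g, standing mouth down in the steel tray. 67 mm tall: ribbed skirt 79 mm across over its lower 21.5 mm, above it a straight grip barrel 59 mm across up to 62 mm. Hollow: bore 74 mm in the skirt, 49 mm at its inner ledge (18.5 to 21.5 mm up), 53 mm above it up to 63 mm. The point is its centre, half-way up, z up.
- upper_mouth (a point): centre of the upper half's open mouth, 33.5 mm below its centre. Inside the skirt, hidden from above, are four equal lugs 90 degrees apart on this point's x and y axes: 8 mm wide, 3 mm high, their undersides 1 mm above the mouth, their tips 30 mm from the axis.
- mouth (a point): centre of the mouth (rim) of the canister's lower half, a white cup 79 mm across in the clamp, 62 mm above the bench; z up. Bore 46.4 mm across, narrowing to 41 mm at its padded floor, 40 mm below this point. Neck 57 mm across outside, tapering to 52 mm at the rim; a springy seal ring stands 2.5 mm above it (8 N when closed). The rubber-lined jaws give about 0.1 rad per 0.8 N m of twist.
- flange (a point): on the same axis, level with the flat top of the flange round the neck, 6 mm below the rim. Flange 68 mm across, with four 25 degree notches 90 degrees apart. The cup may be turned anyhow in the clamp, so this point's axes do NOT tell where the notches are: they are seen from above or found by touch. Lugs resting on the flange: upper half's centre 10.5 mm above its home.
- home (a point): on the same axis, where the upper half's centre is when fully home, 15.5 mm above the rim. Lugs over the notches: it drops 7 mm from the flange, to 3.5 mm above home; there anticlockwise is blocked. Turning clockwise (seen from above) 45 to 60 degrees leads the lugs under the flange and draws it down the last 3.5 mm against the seal; the track ends at a stop: locked. Past 1.5 N m it is forced.
- clamp: grey bench clamp fixed to the bench: bed plate 110 x 150 x 10 mm, two jaws 30 mm high along its y sides, screw with a cross bar reaching 105 mm from the axis towards its -y. Origin at the centre of its underside, below the mouth.
- tray: shallow stainless steel tray fixed to the bench, 200 x 340 mm (x, y), walls 25 mm high, floor 4 mm thick. Origin at the centre of its underside.
- jar_center (a point): bystander: low wide closed jar, 72 mm across, 42 mm tall, loose; the point is its centre.
- dispenser_center (a point): bystander: pump dispenser bottle, 68 mm across, 185 mm tall, loose; the point is 90 mm above its foot.
- forceps_center (a point): bystander: steel forceps lying flat, 120 mm long along x, 16 mm wide, 6 mm thick, loose; the point is their centre.
There are look-alikes about, which are no part of the job. Leave any black, pink or purple look-alike of the part that bears upper_center alone.

How it is judged:
By the outcome, as a careful person would: the job done as asked, in the order asked, and still so for the second after the job is handed in, with the robot touching nothing.
It also fails if it takes over 72 s, if anything falls off the work surface, if the arm or the gripper's body presses on something with over 40 N, if the wrist force passes 120 N, or if a joint passes its speed limit or range.

### The arm

A 6-joint arm with a two-finger parallel gripper is mounted at the origin on the work surface. World frame = base frame: x ahead of the robot, y to its left, z up, the work surface at z = 0. Lengths are in m, angles in rad, forces in N, time in s.
With the tool pointing down it reaches from about 0.375 to 0.975 m from the base axis. Payload 3.8 kg.
Tool frame: the origin (TCP) lies midway between the tips of the shut fingers; the grasp point (between the pads) lies 19 mm behind it; z points along the fingers, y is the line along which they close (so a half turn about z gives the same grasp; the last joint's range is limited). The gripper opens to 85 mm and grips with 20 to 120 N. Pads are 22 mm wide; open, the fingers measure 114 mm over their backs; the gripper's body (76 mm by 85 mm) begins 54 mm behind the grasp point. The pads swing forward as they close: fully open they stand 13 mm farther back than shut.
Start: joints at [1.219, 0.264, 1.604, -0, 1.274, -0.037], TCP at [0.209, 0.642, 0.231] pointing down, gripper open.
Joint ranges: [-2.63, 2.63], [-0.94, 2.18], [0.31, 2.57], [-1.31, 4.45], [0, 2.66], [-2.55, 2.55]. Speed limits (rad/s): [2.57, 2.57, 3.14, 3.14, 3.14, 3.14].

### API

Orientations are given as a rotation vector (axis times angle).
In Python, from workcell import bot, imaging gives the robot as it stands.
- The arm moves only by the tool step_arm, never from a script. Its argument "series" is a list of rows, each an object of numbers: "grip": the closure, from -1 (fully open) to 1 (shut); "x", "y", "z": the shift along the tool's x, y, z normalised to -1 to 1, where 1 is 500 mm; "ax", "ay", "az": the turn, a rotation vector about the tool's x, y, z normalised to -1 to 1, where 1 is 30 degrees. A call has 1 to 12 rows; each row is the pose to reach, as a shift and turn from the pose commanded when the call began, along the tool's axes at that moment; what a row does not reach only later rows make up. A row lasts 1/10 s, in which the tool goes at most 50 mm and 8.59 degrees, less where a joint would pass 70% of its speed; a pose out of reach is approached as far as the arm can. A call with a number of a shift or a turn outside -1 to 1 is refused whole. A call with a gripper value outside its range is refused whole. The fingers move at their own pace and stop on an object; "force" is the grip in N (left out, the last holds). Time passes only in rows, so rows that repeat a pose let the fingers close. It gives the time, the measured TCP pose, the force, the opening and the grip force at its end, in the units of the state.
- bot.read_state(): the state, without advancing time (a new reading comes with each control period).
- imaging.read_camera(name): name is "scene" or "top" or "wrist"; returns a dict with "img" (400x640x3 uint8, red, green, blue), "fx", "fy", "cx", "cy" (pixels), "R" (3x3) and "t" (3): a world point X has camera coordinates R X + t. Camera axes: x right, y down, z forward; pixel columns grow to the right and rows downward; lengths in m; the calibration is good to about 2 mm. A picture is of the moment at which its call begins. There is no depth.
- bot.finish_job(): hands the job in; it is judged then, once.
The state is a dict: "time": time; "q": joint angles; "joint_vel": joint speeds; "joint_torque": joint torques, N m; "tool_pos": TCP position; "tcp_rot": TCP orientation; "wrist_force": force on the tool from outside, world axes, zero at the start; "torque": the same for the moment, N m; "width": opening from 0.0 (shut) to 1.0 (fully open); "grip_force": force on a finger pad.
Only numpy, scipy, OpenCV 4.12 (cv2) and the standard library are available. Lean on these libraries where they do the work, as an engineer would, in place of code of your own. Each camera call takes 0.05 s, during which the arm holds its last target. There are 200 camera calls.

## Working session

There is one attempt and no reset: what is moved stays moved. The work goes in short steps, Python scripts to look and compute and a tool call to move; the robot and the scene stay as the last step left them, time stands still between calls to the robot, and variables do not carry over. Pictures are saved under pics/ and viewed, at most 10 in all, crops included, and the job is handed in when it is done.

Besides the shell and the picture viewer there is one more tool, called in YAML: its name, and indented under it one key for each argument. step_arm: Moves the arm, as the interface text tells. Scaled input: -1 to 1 covers 500 mm each way for a shift and 30 degrees each way for a turn. Its arguments: {"type":"object","properties":{"series":{"type":"array","items":{"type":"object","properties":{"grip":{"type":"number"},"x":{"type":"number","minimum":-1,"maximum":1},"y":{"type":"number","minimum":-1,"maximum":1},"z":{"type":"number","minimum":-1,"maximum":1},"ax":{"type":"number","minimum":-1,"maximum":1},"ay":{"type":"number","minimum":-1,"maximum":1},"az":{"type":"number","minimum":-1,"maximum":1}}}},"force":{"type":"number"}},"required":["series"]}

```bash
mkdir -p pics; ls; python3 - <<'E'
from workcell import bot, imaging
import cv2,numpy as np,pickle
s=bot.read_state();print(s['time'],s['tool_pos'],s['tcp_rot'],s['wrist_force'])
for n in("top","scene"):
    c=imaging.read_camera(n);pickle.dump(c,open(f'{n}.pkl','wb'))
    cv2.imwrite(f'pics/{n}0.png',c['img'][:,:,::-1]);print(n,c['fx'],c['fy'],c['cx'],c['cy'],np.round(c['R'],3).tolist(),c['t'])
E
```

```text
pics
0.0 [0.20873698 0.64112881 0.22993489] [-0.49234598 -3.10231998  0.00351637] [0.37206442 0.31109747 1.09679016]
top 438.77577830700375 438.77577830700375 322.1307200418374 202.9500066592164 [[-0.011, -1.0, 0.004], [-0.996, 0.011, -0.083], [0.083, -0.005, -0.997]] [-0.01457547  0.55563412  1.42583017]
scene 427.3052168149387 427.3052168149387 326.2921230197975 205.36039468742663 [[0.869, 0.494, -0.016], [0.327, -0.598, -0.731], [-0.371, 0.63, -0.682]] [-0.48858211 -0.13371037  1.55567859]
```

View pics/top0.png

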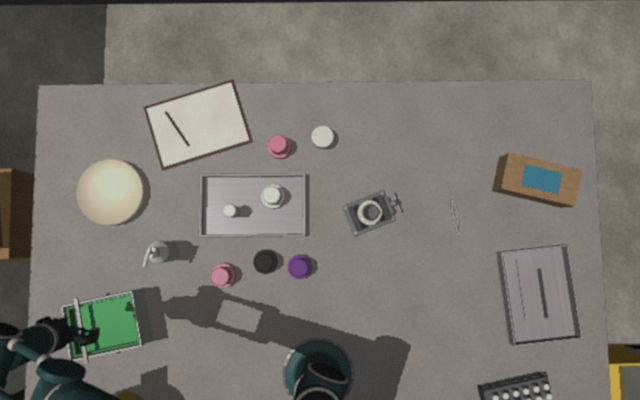

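View pics/scene0.png

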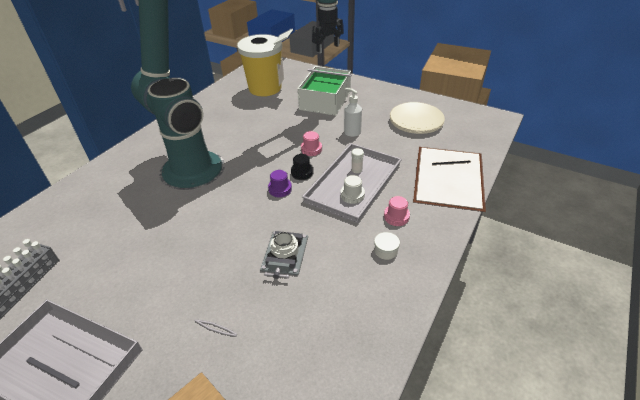

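The steel tray holds two white parts:
- **Pot:** narrow, at top (231,211) / scene (357,160).
- **Upper half:** flanged, at top (272,196) / scene (352,188).

Look-alikes to leave alone:
- Pink at (279,147) and (223,275), black at (265,261), purple at (300,266).
- The jar at (322,137).

The clamp cup is at (370,212). I'll check with one close crop.

```bash
cat > h.py <<'E'
import numpy as np,cv2,pickle
from scipy.spatial.transform import Rotation as Rn
def w(c,u,v,z):
    d=c['R'].T@np.array([(u-c['cx'])/c['fx'],(v-c['cy'])/c['fy'],1]);o=-c['R'].T@c['t']
    return o+d*(z-o[2])/d[2]
def p(c,X):
    x=c['R']@np.array(X)+c['t'];return np.array([c['fx']*x[0]/x[2]+c['cx'],c['fy']*x[1]/x[2]+c['cy']])
def delta(s,X,yaw=None):
    """tool-axis shift, in units of 500 mm"""
    R=Rn.from_rotvec(s['tcp_rot']).as_matrix();return R.T@(np.array(X)-s['tool_pos'])/0.5
E
python3 - <<'E'
from h import *
c=pickle.load(open('top.pkl','rb'))
for n,u,v,z in(('pot top',231,211,.086),('upper top',272,195.5,.071),('cup rim',370,212,.062),('tray',254,206,.02),('jar',322,137,.042)):print(n,np.round(w(c,u,v,z),4))
i=cv2.resize(c['img'][160:250,190:410,::-1],None,fx=3.6,fy=3.6,interpolation=cv2.INTER_CUBIC);cv2.imwrite('pics/crop1.png',i)
E
```

```text
pot top [0.5279 0.2671 0.086 ]
upper top [0.5771 0.1395 0.071 ]
cup rim [ 0.5214 -0.1738  0.062 ]
tray [0.548  0.2046 0.02  ]
jar [ 0.7723 -0.0226  0.042 ]
```

View pics/crop1.png

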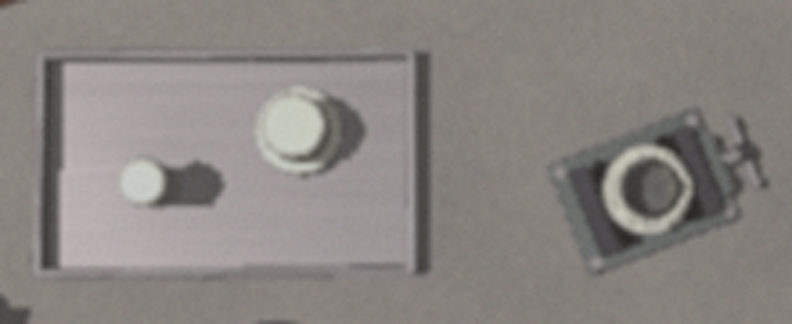

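The crop confirms it: pot at top px (229.7,210.6), upper half at (271.9,194.7), cup at (370,212.5). Next I move over the pot to look with the wrist camera.

```bash
python3 - <<'E'
from h import *
from workcell import bot
s=bot.read_state();c=pickle.load(open('top.pkl','rb'))
P=w(c,229.7,210.6,.086);U=w(c,271.9,194.7,.071);print(P,U,w(c,370,212.5,.062))
print(np.round(Rn.from_rotvec(s['tcp_rot']).as_matrix(),3).tolist())
print(delta(s,[P[0],P[1],.23]),s['q'])
E
```

```text
[0.52916663 0.27116687 0.086     ] [0.57965394 0.13980374 0.071     ] [ 0.51978807 -0.17376192  0.062     ]
[[-0.951, 0.31, -0.001], [0.31, 0.951, -0.002], [0.0, -0.002, -1.0]]
[-0.83843566 -0.50528303  0.00110684] [ 1.21910044e+00  2.64678934e-01  1.60528856e+00 -1.52814994e-05
  1.27368850e+00 -3.69123121e-02]
```

step_arm:
  series:
    - {"x": -0.838,"y": -0.505,"z": 0,"grip": -1}
    - {"x": -0.838,"y": -0.505,"z": 0}
    - {"x": -0.838,"y": -0.505,"z": 0}
    - {"x": -0.838,"y": -0.505,"z": 0}
    - {"x": -0.838,"y": -0.505,"z": 0}
    - {"x": -0.838,"y": -0.505,"z": 0}
    - {"x": -0.838,"y": -0.505,"z": 0}
    - {"x": -0.838,"y": -0.505,"z": 0}
    - {"x": -0.838,"y": -0.505,"z": 0}
    - {"x": -0.838,"y": -0.505,"z": 0}
    - {"x": -0.838,"y": -0.505,"z": 0}
    - {"x": -0.838,"y": -0.505,"z": 0}

```text
validation failed for argument at $.se...
```

```bash
python3 - <<'E'
from h import *
from workcell import bot,imaging
s=bot.read_state();print(s['time'],s['tool_pos'],s['q'])
c=imaging.read_camera('wrist');pickle.dump((c,s),open('w1.pkl','wb'));cv2.imwrite('pics/w1.png',c['img'][:,:,::-1])
print(c['fx'],-c['R'].T@c['t'],c['R'][2],p(c,[.529,.271,.086]),p(c,[.5797,.1398,.071]))
print(Rn.from_rotvec(s['tcp_rot']).as_matrix().round(3).tolist())
E
```

```text
0.1 [0.2087668  0.64118792 0.23005816] [ 1.21910044e+00  2.64678934e-01  1.60528856e+00 -1.52814994e-05
  1.27368850e+00 -3.69123121e-02]
330.15285244502655 [0.13008113 0.66689959 0.37149637] [ 0.30185628 -0.10053371 -0.94803785] [124.47426184 489.75588913] [ 65.88671312 518.44527318]
[[-0.951, 0.31, -0.001], [0.31, 0.951, -0.002], [0.0, -0.002, -1.0]]
```

View pics/w1.png

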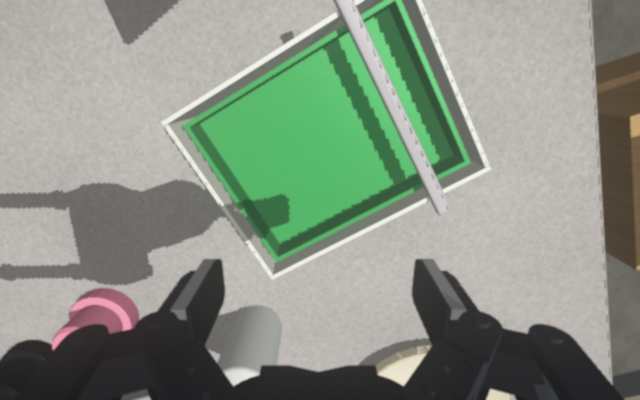

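The wrist view shows the green basket; the move was refused, so the arm is still at its start. I'll resend it with every field filled in.

step_arm:
  series:
    - {"x": -0.838,"y": -0.505,"z": 0,"ax": 0,"ay": 0,"az": 0,"grip": -1}
  force: 30

```text
time: 0.25
tool_pos: [0.2389, 0.6067, 0.2304]
tcp_rot: [-0.484, -3.102, -0.002]
wrist_force: [1.5, -0.1, 0.7]
width: 1.005
grip_force: 0.0
```

step_arm:
  series:
    - {"x": -0.752,"y": -0.453,"z": 0,"ax": 0,"ay": 0,"az": 0,"grip": -1}
    - {"x": -0.752,"y": -0.453,"z": 0,"ax": 0,"ay": 0,"az": 0,"grip": -1}
    - {"x": -0.752,"y": -0.453,"z": 0,"ax": 0,"ay": 0,"az": 0,"grip": -1}
    - {"x": -0.752,"y": -0.453,"z": 0,"ax": 0,"ay": 0,"az": 0,"grip": -1}
    - {"x": -0.752,"y": -0.453,"z": 0,"ax": 0,"ay": 0,"az": 0,"grip": -1}
    - {"x": -0.752,"y": -0.453,"z": 0,"ax": 0,"ay": 0,"az": 0,"grip": -1}
    - {"x": -0.752,"y": -0.453,"z": 0,"ax": 0,"ay": 0,"az": 0,"grip": -1}
    - {"x": -0.752,"y": -0.453,"z": 0,"ax": 0,"ay": 0,"az": 0,"grip": -1}
    - {"x": -0.752,"y": -0.453,"z": 0,"ax": 0,"ay": 0,"az": 0,"grip": -1}
    - {"x": -0.752,"y": -0.453,"z": 0,"ax": 0,"ay": 0,"az": 0,"grip": -1}
    - {"x": -0.752,"y": -0.453,"z": 0,"ax": 0,"ay": 0,"az": 0,"grip": -1}

```text
time: 1.35
tool_pos: [0.5293, 0.2714, 0.2308]
tcp_rot: [-0.496, -3.101, 0.0]
wrist_force: [-0.2, 1.0, -0.2]
width: 1.004
grip_force: 0.0
```

```bash
python3 - <<'E'
from h import *
from workcell import bot,imaging
s=bot.read_state();print(s['time'],s['tool_pos'],s['q'])
c=imaging.read_camera('wrist');pickle.dump((c,s),open('w1.pkl','wb'));cv2.imwrite('pics/w2.png',c['img'][:,:,::-1])
print(c['fx'],-c['R'].T@c['t'],c['R'][2],p(c,[.529,.271,.086]),p(c,[.5797,.1398,.071]))
print(Rn.from_rotvec(s['tcp_rot']).as_matrix().round(3).tolist())
E
```

```text
1.35 [0.52927617 0.27144849 0.23081956] [ 4.31682277e-01  1.14413349e-01  1.78103572e+00  6.00224908e-04
  1.24709851e+00 -8.22064500e-01]
330.15285244502655 [0.45070905 0.29703926 0.37232868] [ 0.30117491 -0.099341   -0.94838022] [317.8126754  181.12781542] [212.1784712  260.15322557]
[[-0.95, 0.312, -0.001], [0.312, 0.95, 0.0], [0.001, -0.0, -1.0]]
```

View pics/w2.png

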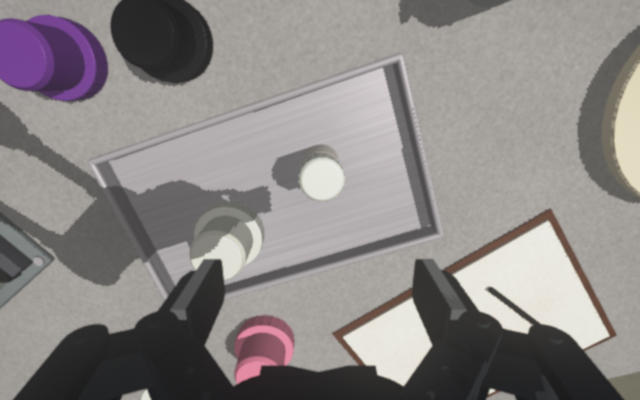

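The wrist view shows the white pot cap at about (322,178) and the upper half at about (220,255), partly in shadow. I'll measure the cap by segmentation.

```bash
python3 - <<'E'
from h import *
from workcell import imaging
c,s=pickle.load(open('w1.pkl','rb'));g=c['img'].min(2)
for th in(190,205,215):
    n,l,st,ce=cv2.connectedComponentsWithStats((g>th).astype(np.uint8))
    for i in range(1,n):
        x,y,ww,hh,a=st[i]
        if a>300 and 130<y+hh/2<290 and x<360: print(th,st[i],ce[i],w(c,x+ww/2,y+hh/2,.086).round(4),w(c,x+ww/2,y+hh/2,.071).round(4), ww*.286/330)
print(g[178,290:350])
t=pickle.load(open('top.pkl','rb'));gt=t['img'].min(2)
for th in(185,200,):
    n,l,st,ce=cv2.connectedComponentsWithStats((gt>th).astype(np.uint8))
    for i in range(1,n):
        x,y,ww,hh,a=st[i]
        if 20<a<900 and 180<y<230 and 200<x<400:print('top',st[i],ce[i],w(t,*ce[i],.086).round(4),w(t,*ce[i],.071).round(4))
E
```

```text
190 [ 302  158   43   42 1383] [322.64642082 178.84887925] [0.5287 0.2765 0.086 ] [0.5328 0.2754 0.071 ] 0.03726666666666666
190 [246 221  15  43 328] [254.23780488 240.625     ] [0.568  0.1932 0.086 ] [0.5742 0.1877 0.071 ] 0.013
190 [192 235  52  44 951] [226.20084122 255.59621451] [0.5719 0.1544 0.086 ] [0.5782 0.147  0.071 ] 0.04506666666666666
205 [ 302  159   42   40 1289] [322.52366175 178.87276959] [0.5286 0.2761 0.086 ] [0.5326 0.275  0.071 ] 0.036399999999999995
205 [205 237  37  41 739] [227.57374831 255.88227334] [0.574  0.1593 0.086 ] [0.5805 0.1521 0.071 ] 0.03206666666666667
215 [ 303  160   40   39 1198] [322.50751252 178.96410684] [0.529  0.2759 0.086 ] [0.5331 0.2748 0.071 ] 0.034666666666666665
[104 105 105 104 104 104 104 106 112 134 160 183 207 218 222 222 222 221
 222 222 222 223 222 222 222 223 223 222 223 222 223 223 223 223 223 223
 223 223 224 224 224 224 223 223 224 224 224 224 224 224 225 223 219 210
 196 183 176 174 175 176]
top [264 188  15  14 166] [270.6746988  194.44578313] [0.579 0.142 0.086] [0.5805 0.1437 0.071 ]
top [224 205  10  11  86] [228.58139535 210.        ] [0.5311 0.2747 0.086 ] [0.5321 0.2778 0.071 ]
```

step_arm:
  series:
    - {"x": 0.003,"y": 0.008,"z": 0.1,"ax": 0,"ay": 0,"az": 0,"grip": -1}
    - {"x": 0.003,"y": 0.008,"z": 0.2,"ax": 0,"ay": 0,"az": 0,"grip": -1}
    - {"x": 0.003,"y": 0.008,"z": 0.29,"ax": 0,"ay": 0,"az": 0,"grip": -1}
    - {"x": 0.003,"y": 0.008,"z": 0.34,"ax": 0,"ay": 0,"az": 0,"grip": -1}
    - {"x": 0.003,"y": 0.008,"z": 0.362,"ax": 0,"ay": 0,"az": 0,"grip": -1}
    - {"x": 0.003,"y": 0.008,"z": 0.362,"ax": 0,"ay": 0,"az": 0,"grip": -1}

```text
time: 2.0
tool_pos: [0.5268, 0.2771, 0.0486]
tcp_rot: [-0.489, -3.1, 0.003]
wrist_force: [0.7, -0.4, -0.2]
width: 1.001
grip_force: 0.0
```

```bash
python3 - <<'E'
from h import *
from workcell import bot,imaging
s=bot.read_state();print(s['time'],s['tool_pos'],s['wrist_force'])
c=imaging.read_camera('wrist');cv2.imwrite('pics/w3.png',c['img'][:,:,::-1])
E
```

```text
2.0 [0.52684486 0.2770846  0.04857388] [ 0.6996214  -0.4460192  -0.21322863]
```

View pics/w3.png

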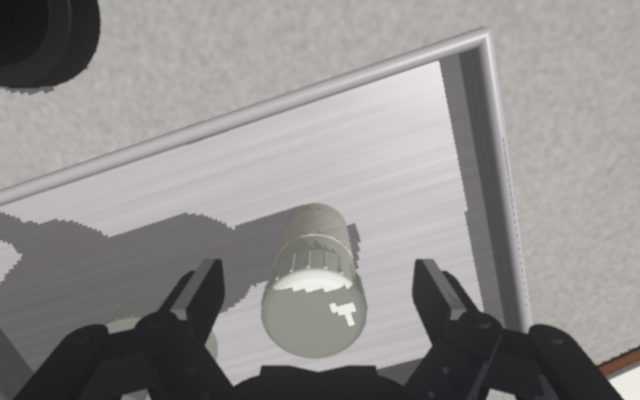

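The pot cap is at (314,310), nearly centred between the fingers at (320). I'll check the fore-aft offset.

```bash
python3 - <<'E'
from h import *
from workcell import bot,imaging
c=imaging.read_camera('wrist');s=bot.read_state()
X=w(c,314.5,312,.086);print(X,s['tool_pos'],delta(s,[X[0],X[1],.049]))
E
```

```text
[0.52815765 0.27602158 0.086     ] [0.52967945 0.27782399 0.05182293] [ 0.00179239 -0.00437732  0.00563564]
```

step_arm:
  series:
    - {"x": 0.001,"y": -0.003,"z": 0,"ax": 0,"ay": 0,"az": 0,"grip": 1}
    - {"x": 0.001,"y": -0.003,"z": 0,"ax": 0,"ay": 0,"az": 0,"grip": 1}
    - {"x": 0.001,"y": -0.003,"z": 0,"ax": 0,"ay": 0,"az": 0,"grip": 1}
    - {"x": 0.001,"y": -0.003,"z": 0,"ax": 0,"ay": 0,"az": 0,"grip": 1}
    - {"x": 0.001,"y": -0.003,"z": 0,"ax": 0,"ay": 0,"az": 0,"grip": 1}
    - {"x": 0.001,"y": -0.003,"z": 0,"ax": 0,"ay": 0,"az": 0,"grip": 1}
  force: 40

```text
time: 2.7
tool_pos: [0.529, 0.2755, 0.0518]
tcp_rot: [0.492, 3.101, 0.002]
wrist_force: [-0.2, -0.1, 7.1]
width: 0.473
grip_force: 40.3
```

step_arm:
  series:
    - {"x": 0,"y": 0,"z": -0.02,"ax": 0,"ay": 0,"az": 0,"grip": 1}
    - {"x": 0,"y": 0,"z": -0.1,"ax": 0,"ay": 0,"az": 0,"grip": 1}
    - {"x": 0,"y": 0,"z": -0.2,"ax": 0,"ay": 0,"az": 0,"grip": 1}
    - {"x": 0,"y": 0,"z": -0.24,"ax": 0,"ay": 0,"az": 0,"grip": 1}
    - {"x": 0,"y": 0,"z": -0.24,"ax": 0,"ay": 0,"az": 0,"grip": 1}

```text
time: 3.2
tool_pos: [0.531, 0.2766, 0.1758]
tcp_rot: [0.491, 3.095, 0.008]
wrist_force: [0.4, 0.1, -0.2]
width: 0.479
grip_force: 40.7
```

```bash
python3 - <<'E'
from h import *
from workcell import bot,imaging
s=bot.read_state();print(s['tool_pos'],s['width'],s['wrist_force'],s['q'])
c=imaging.read_camera('wrist');t=imaging.read_camera('scene');P=p(t,s['tool_pos']).astype(int);print(P)
a=cv2.resize(t['img'][P[1]-50:P[1]+50,P[0]-50:P[0]+50],(400,400),interpolation=cv2.INTER_CUBIC)
o=np.hstack([cv2.resize(c['img'][150:400,120:520],(400,250)),np.zeros((250,1,3),np.uint8)])
o=cv2.copyMakeBorder(o[:,:400],0,150,0,0,cv2.BORDER_CONSTANT)
cv2.imwrite('pics/w4.png',np.hstack([o,a])[:,:,::-1])
d=s
from h import *
print(Rn.from_rotvec(s['tcp_rot']).as_matrix().round(3).tolist(),delta(s,[.52,-.172,.171]))
E
```

```text
[0.53097815 0.27661221 0.17577786] 0.47858027663636105 [ 0.44363876  0.08314284 -0.22532988] [ 4.38635648e-01  1.55763867e-01  1.83888211e+00  5.37791851e-05
  1.13763270e+00 -8.17285844e-01]
[358 128]
[[-0.951, 0.31, 0.008], [0.31, 0.951, 0.004], [-0.007, 0.006, -1.0]] [-0.25695868 -0.85995573  0.00578188]
```

View pics/w4.png

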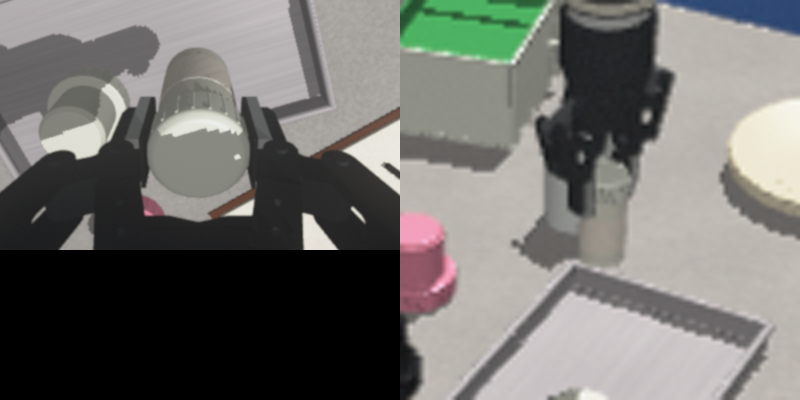

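The pot is held upright by the cap (right panel, about (605,220)). I'll carry it to beside the cup, so the wrist camera sees the cup and its notches unobstructed.

step_arm:
  series:
    - {"x": -0.398,"y": -0.86,"z": 0,"ax": 0,"ay": 0,"az": 0,"grip": 1}
    - {"x": -0.398,"y": -0.86,"z": 0,"ax": 0,"ay": 0,"az": 0,"grip": 1}
    - {"x": -0.398,"y": -0.86,"z": 0,"ax": 0,"ay": 0,"az": 0,"grip": 1}
    - {"x": -0.398,"y": -0.86,"z": 0,"ax": 0,"ay": 0,"az": 0,"grip": 1}
    - {"x": -0.398,"y": -0.86,"z": 0,"ax": 0,"ay": 0,"az": 0,"grip": 1}
    - {"x": -0.398,"y": -0.86,"z": 0,"ax": 0,"ay": 0,"az": 0,"grip": 1}
    - {"x": -0.398,"y": -0.86,"z": 0,"ax": 0,"ay": 0,"az": 0,"grip": 1}
    - {"x": -0.398,"y": -0.86,"z": 0,"ax": 0,"ay": 0,"az": 0,"grip": 1}
    - {"x": -0.398,"y": -0.86,"z": 0,"ax": 0,"ay": 0,"az": 0,"grip": 1}
    - {"x": -0.398,"y": -0.86,"z": 0,"ax": 0,"ay": 0,"az": 0,"grip": 1}
    - {"x": -0.398,"y": -0.86,"z": 0,"ax": 0,"ay": 0,"az": 0,"grip": 1}

```text
time: 4.4
tool_pos: [0.5824, -0.1983, 0.1671]
tcp_rot: [-0.498, -3.097, -0.0]
wrist_force: [0.5, 0.7, -1.2]
width: 0.476
grip_force: 40.8
```

```bash
python3 - <<'E'
from h import *
from workcell import bot,imaging
s=bot.read_state();print(s['tool_pos'],s['tcp_rot'],s['width'],s['q'])
c=imaging.read_camera('wrist');pickle.dump((c,s),open('w5.pkl','wb'));P=p(c,[.52,-.172,.062]);print(P)
x,y=int(P[0])-100,max(0,int(P[1])-75);print(x,y)
cv2.imwrite('pics/w5.png',cv2.resize(c['img'][y:y+150,x:x+200],(800,600),interpolation=cv2.INTER_CUBIC)[:,:,::-1])
E
```

```text
[ 0.58239638 -0.19832988  0.16709568] [-4.98360702e-01 -3.09723047e+00 -7.15754073e-06] 0.47567233816723586 [-3.68179015e-01  2.02167532e-01  1.80111141e+00 -1.02507246e-03
  1.14274071e+00 -1.61947215e+00]
[326.07081949 107.21169875]
226 32
```

View pics/w5.png

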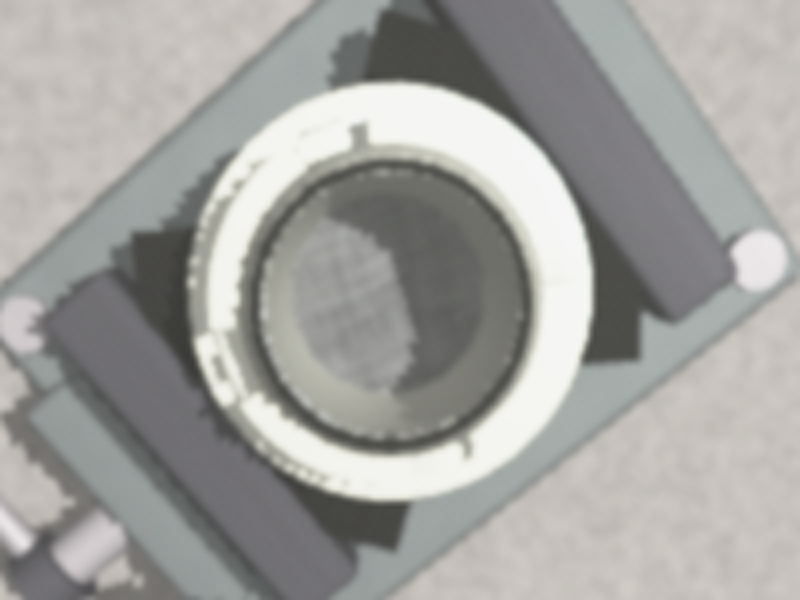

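The cup's dark seal ring is centred at crop (393,305), which is image (324.3,108.2). Faint flange/notch edges show at crop (358,135), (215,365) and (465,445). I'll refine the centre and rectify the flange plane.

```bash
python3 - <<'E'
from h import *
c,s=pickle.load(open('w5.pkl','rb'))
g=c['img'].min(2).astype(np.float32)
# radial scans: seal ring = darkest point between r=28..38 px about (324.3,108.2)
cx,cy=324.3,108.2;pts=[];out=[]
for a in np.arange(0,360,4):
    t=np.radians(a);r=np.arange(26,40,.25);xs=cx+r*np.cos(t);ys=cy+r*np.sin(t)
    v=cv2.remap(g,xs.astype(np.float32)[None],ys.astype(np.float32)[None],cv2.INTER_CUBIC)[0]
    i=v.argmin();pts.append((xs[i],ys[i]))
    r=np.arange(42,58,.25);v=cv2.remap(g,(cx+r*np.cos(t)).astype(np.float32)[None],(cy+r*np.sin(t)).astype(np.float32)[None],cv2.INTER_CUBIC)[0]
    i=np.diff(v).argmin();out.append((cx+r[i]*np.cos(t),cy+r[i]*np.sin(t)))
for nm,P,z in(('seal',pts,.063),('outer',out,.048)):
    W=np.array([w(c,*q,z)[:2] for q in P],np.float32)
    A=np.c_[2*W,np.ones(len(W))];k=np.ones(len(W),bool)
    for _ in range(4):
        x=np.linalg.lstsq(A[k],(W[k]**2).sum(1),rcond=None)[0];R=np.sqrt(x[2]+x[0]**2+x[1]**2)
        res=abs(np.hypot(*(W-x[:2]).T)-R);k=res<max(.0008,2*np.median(res))
    print(nm,x[:2],R,k.sum())
    if nm=='seal':C=x[:2]
print(delta(s,[C[0],C[1],.167]),s['tool_pos'])
# rectified flange plane, world x up, y left
n=600;sc=80/ n*.001*1
u=np.zeros((n,n),np.float32);v=u.copy()
for i in range(n):
    for j in range(n):
        q=p(c,[C[0]-(i-n/2)*sc,C[1]-(j-n/2)*sc,.056]);u[i,j],v[i,j]=q
im=cv2.remap(c['img'],u,v,cv2.INTER_CUBIC).astype(np.float32)
im=np.clip((im-130)*2.05,0,255);im=255*(im/255)**3
im=im.astype(np.uint8).copy()
for r in(26,28.5,34):cv2.circle(im,(300,300),int(r/80*600),(255,0,0),1)
for a in range(0,360,30):
    t=np.radians(a);cv2.putText(im,str(a),(int(300-275*np.sin(t))-15,int(300-275*np.cos(t))+5),0,.5,(255,0,255),1)
cv2.imwrite('pics/rect.png',im[:,:,::-1])
E
```

```text
seal [ 0.52038935 -0.17445169] 0.02452166779361393 90
outer [ 0.5199018  -0.17403704] 0.038560633651350394 83
[0.13273303 0.00644443 0.00077971] [ 0.58239638 -0.19832988  0.16709568]
```

View pics/rect.png

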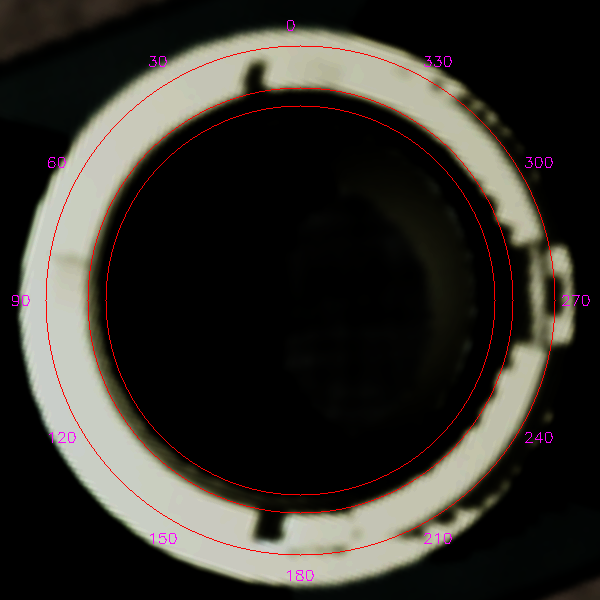

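The rectified flange view shows shadowed notch edges at about 284/258, 11, 172 and 80 degrees. So the notches are centred at about 1 degree mod 90 in world yaw. Tool readings scatter by about 2 mm, so I'll average them before inserting the pot.

```bash
cat >> h.py <<'E'
def avg(n=6):
    from workcell import bot,imaging
    S=[];C=[]
    for _ in range(n):
        c=imaging.read_camera('wrist');S.append(bot.read_state());C.append(-c['R'].T@c['t'])
    o={k:np.mean([s[k] for s in S],0) for k in('tool_pos','wrist_force','torque','q','width')}
    o['tcp_rot']=Rn.from_rotvec([s['tcp_rot'] for s in S]).mean().as_rotvec();o['cam']=np.mean(C,0);o['sd']=np.std([s['tool_pos'] for s in S],0);o['c']=c;o['time']=S[-1]['time']
    return o
E
python3 - <<'E'
from h import *
o=avg(8)
for k in o:
    if k!='c':print(k,np.round(o[k],4))
R=Rn.from_rotvec(o['tcp_rot']).as_matrix();print(R.round(4).tolist(),R.T@(o['cam']-o['tool_pos']))
print(delta(o,[.5202,-.1743,.130]))
E
```

```text
tool_pos [ 0.5833 -0.194   0.1691]
wrist_force [-0.2426 -0.0438 -0.685 ]
torque [ 0.0126 -0.018  -0.0126]
q [-3.6180e-01  1.9820e-01  1.8020e+00  4.0000e-04  1.1437e+00 -1.6188e+00]
width 0.4761
tcp_rot [-4.9080e-01 -3.1008e+00 -1.2000e-03]
cam [ 0.5047 -0.1691  0.3104]
sd [0.0006 0.0004 0.001 ]
time 4.85
[[-0.9511, 0.3088, -0.0021], [0.3088, 0.9511, 0.0011], [0.0023, 0.0004, -1.0]] [ 0.08282531 -0.0005043  -0.14108763]
[ 0.13204466 -0.0015401   0.07846174]
```

step_arm:
  series:
    - {"x": 0.08,"y": -0.001,"z": 0.03,"ax": 0,"ay": 0,"az": 0,"grip": 1}
    - {"x": 0.132,"y": -0.002,"z": 0.05,"ax": 0,"ay": 0,"az": 0,"grip": 1}
    - {"x": 0.132,"y": -0.002,"z": 0.07,"ax": 0,"ay": 0,"az": 0,"grip": 1}
    - {"x": 0.132,"y": -0.002,"z": 0.09,"ax": 0,"ay": 0,"az": 0,"grip": 1}
    - {"x": 0.132,"y": -0.002,"z": 0.09,"ax": 0,"ay": 0,"az": 0,"grip": 1}
    - {"x": 0.132,"y": -0.002,"z": 0.11,"ax": 0,"ay": 0,"az": 0,"grip": 1}
    - {"x": 0.132,"y": -0.002,"z": 0.125,"ax": 0,"ay": 0,"az": 0,"grip": 1}
    - {"x": 0.132,"y": -0.002,"z": 0.135,"ax": 0,"ay": 0,"az": 0,"grip": 1}
    - {"x": 0.132,"y": -0.002,"z": 0.14,"ax": 0,"ay": 0,"az": 0,"grip": 1}

```text
time: 5.75
tool_pos: [0.5208, -0.1757, 0.0993]
tcp_rot: [-0.492, -3.101, -0.0]
wrist_force: [-0.2, -0.0, -1.2]
width: 0.474
grip_force: 40.9
```

```bash
python3 - <<'E'
from h import *
o=avg(4)
for k in o:
    if k!='c':print(k,np.round(o[k],4))
E
```

```text
tool_pos [ 0.5209 -0.1758  0.0998]
wrist_force [ 0.175   0.2414 -0.7272]
torque [0.0121 0.0243 0.0187]
q [-0.3707  0.149   2.     -0.      0.9933 -1.6267]
width 0.4773
tcp_rot [-4.9240e-01 -3.1021e+00 -2.0000e-04]
cam [ 0.4421 -0.1503  0.2411]
sd [0.0002 0.0001 0.0004]
time 5.95
```

step_arm:
  series:
    - {"x": 0.001,"y": 0.002,"z": 0.02,"ax": 0,"ay": 0,"az": 0,"grip": 1}
    - {"x": 0.001,"y": 0.002,"z": 0.036,"ax": 0,"ay": 0,"az": 0,"grip": 1}
    - {"x": 0.001,"y": 0.002,"z": 0.046,"ax": 0,"ay": 0,"az": 0,"grip": 1}
    - {"x": 0.001,"y": 0.002,"z": 0.05,"ax": 0,"ay": 0,"az": 0,"grip": 1}

```text
time: 6.35
tool_pos: [0.5201, -0.1744, 0.0741]
tcp_rot: [-0.492, -3.101, -0.0]
wrist_force: [-0.2, -0.4, -0.5]
width: 0.477
grip_force: 40.9
```

step_arm:
  series:
    - {"x": 0,"y": 0,"z": 0.004,"ax": 0,"ay": 0,"az": 0,"grip": 1}
    - {"x": 0,"y": 0,"z": 0.006,"ax": 0,"ay": 0,"az": 0,"grip": 1}

```text
time: 6.55
tool_pos: [0.5207, -0.1745, 0.0721]
tcp_rot: [-0.493, -3.102, -0.0]
wrist_force: [-0.5, 1.5, 0.1]
width: 0.474
grip_force: 40.9
```

step_arm:
  series:
    - {"x": 0,"y": 0,"z": 0.003,"ax": 0,"ay": 0,"az": 0,"grip": 1}
    - {"x": 0,"y": 0,"z": 0.005,"ax": 0,"ay": 0,"az": 0,"grip": 1}

```text
time: 6.75
tool_pos: [0.5208, -0.1745, 0.0699]
tcp_rot: [-0.493, -3.103, -0.001]
wrist_force: [-1.6, 1.7, 2.0]
width: 0.48
grip_force: 41.1
```

step_arm:
  series:
    - {"x": 0,"y": 0,"z": 0.003,"ax": 0,"ay": 0,"az": 0,"grip": 1}
    - {"x": 0,"y": 0,"z": 0.003,"ax": 0,"ay": 0,"az": 0,"grip": 1}

```text
time: 6.95
tool_pos: [0.5215, -0.1747, 0.0698]
tcp_rot: [0.492, 3.102, 0.0]
wrist_force: [-2.8, 1.9, 7.0]
width: 0.481
grip_force: 41.6
```

step_arm:
  series:
    - {"x": 0.002,"y": 0.001,"z": 0,"ax": 0,"ay": 0,"az": 0,"grip": 1}
    - {"x": 0.002,"y": 0.001,"z": 0.002,"ax": 0,"ay": 0,"az": 0,"grip": 1}

```text
time: 7.15
tool_pos: [0.5215, -0.1746, 0.0696]
tcp_rot: [0.492, 3.1, -0.002]
wrist_force: [-3.9, 1.7, 14.9]
width: 0.476
grip_force: 42.2
```

```bash
python3 - <<'E'
from h import *
o=avg(4)
for k in('tool_pos','wrist_force','torque','sd'):print(k,np.round(o[k],4))
E
```

```text
tool_pos [ 0.5214 -0.1746  0.0697]
wrist_force [-3.9514  1.2814 11.1338]
torque [0.3109 0.6324 0.0108]
sd [0. 0. 0.]
```

The foot is at about 22 mm, which is the cup floor. I'll unload, release and rise.

step_arm:
  series:
    - {"x": 0,"y": 0,"z": -0.003,"ax": 0,"ay": 0,"az": 0,"grip": 1}
    - {"x": 0,"y": 0,"z": -0.003,"ax": 0,"ay": 0,"az": 0,"grip": 0.3}
    - {"x": 0,"y": 0,"z": -0.003,"ax": 0,"ay": 0,"az": 0,"grip": -0.3}
    - {"x": 0,"y": 0,"z": -0.003,"ax": 0,"ay": 0,"az": 0,"grip": -1}
    - {"x": 0,"y": 0,"z": -0.003,"ax": 0,"ay": 0,"az": 0,"grip": -1}
    - {"x": 0,"y": 0,"z": -0.003,"ax": 0,"ay": 0,"az": 0,"grip": -1}
    - {"x": 0,"y": 0,"z": -0.1,"ax": 0,"ay": 0,"az": 0,"grip": -1}
    - {"x": 0,"y": 0,"z": -0.2,"ax": 0,"ay": 0,"az": 0,"grip": -1}
    - {"x": 0,"y": 0,"z": -0.28,"ax": 0,"ay": 0,"az": 0,"grip": -1}
    - {"x": 0,"y": 0,"z": -0.28,"ax": 0,"ay": 0,"az": 0,"grip": -1}

```text
time: 8.35
tool_pos: [0.5246, -0.1756, 0.215]
tcp_rot: [0.49, 3.09, -0.004]
wrist_force: [0.7, 0.2, 0.0]
width: 0.999
grip_force: 0.0
```

```bash
python3 - <<'E'
from h import *
from workcell import imaging
o=avg(4);c=o['c'];print(o['time'],o['tool_pos'],o['wrist_force'],o['q'])
print(p(c,[.5205,-.1745,.104]),p(c,[.5205,-.1745,.022]))
g=c['img'].min(2);y,x=map(int,p(c,[.5205,-.1745,.104])[::-1]);
n,l,st,ce=cv2.connectedComponentsWithStats((g>185).astype(np.uint8))
for i in range(1,n):
    if st[i][4]>300 and abs(ce[i][0]-x)<100:print(st[i],ce[i],w(c,st[i][0]+st[i][2]/2,st[i][1]+st[i][3]/2,.104))
cv2.imwrite('pics/w6.png',c['img'][max(0,y-100):y+100,x-130:x+130,::-1])
print(delta(o,[.580,.143,.2]))
E
```

```text
8.55 [ 0.52059835 -0.17409736  0.20821872] [-0.41226536  0.16136348 -0.37779918] [-3.68088770e-01  4.06456041e-02  1.90282859e+00 -2.28398400e-05
  1.19596444e+00 -1.62406380e+00]
[317.75139847 197.24945834] [317.84632207 171.13003824]
[ 283  135   77   85 3252] [324.11070111 176.90713407] [ 0.50616494 -0.16681755  0.104     ]
[0.08344162 0.63981508 0.01617116]
```

step_arm:
  series:
    - {"x": 0.083,"y": 0.64,"z": 0,"ax": 0,"ay": 0,"az": 0,"grip": -1}
    - {"x": 0.083,"y": 0.64,"z": 0,"ax": 0,"ay": 0,"az": 0,"grip": -1}
    - {"x": 0.083,"y": 0.64,"z": 0,"ax": 0,"ay": 0,"az": 0,"grip": -1}
    - {"x": 0.083,"y": 0.64,"z": 0,"ax": 0,"ay": 0,"az": 0,"grip": -1}
    - {"x": 0.083,"y": 0.64,"z": 0,"ax": 0,"ay": 0,"az": 0,"grip": -1}
    - {"x": 0.083,"y": 0.64,"z": 0,"ax": 0,"ay": 0,"az": 0,"grip": -1}
    - {"x": 0.083,"y": 0.64,"z": 0,"ax": 0,"ay": 0,"az": 0,"grip": -1}
    - {"x": 0.083,"y": 0.64,"z": 0,"ax": 0,"ay": 0,"az": 0,"grip": -1}
    - {"x": 0.083,"y": 0.64,"z": 0,"ax": 0,"ay": 0,"az": 0,"grip": -1}

```text
time: 9.45
tool_pos: [0.5783, 0.1432, 0.2049]
tcp_rot: [-0.489, -3.099, 0.003]
wrist_force: [0.0, -0.8, 0.6]
width: 0.998
grip_force: 0.0
```

```bash
python3 - <<'E'
from h import *
from workcell import imaging
o=avg(4);c=o['c'];print(o['time'],o['tool_pos'],o['q'])
x,y=map(int,p(c,[.580,.143,.066]));print(x,y)
t=imaging.read_camera('top');X,Y=map(int,p(t,[.5205,-.1745,.08]))
a=cv2.resize(t['img'][Y-20:Y+20,X-20:X+20],(400,400),interpolation=cv2.INTER_CUBIC)
b=cv2.resize(c['img'][y-100:y+100,x-100:x+100],(400,400),interpolation=cv2.INTER_CUBIC)
print(x-100,y-100);cv2.imwrite('pics/w7.png',np.hstack([b,a])[:,:,::-1]);pickle.dump((c,o['tool_pos'],o['tcp_rot']),open('w7.pkl','wb'))
g=cv2.GaussianBlur(c['img'].min(2),(3,3),0)
H=cv2.HoughCircles(g,cv2.HOUGH_GRADIENT,1,20,param1=80,param2=12,minRadius=25,maxRadius=50)
for h in H[0]:
    if abs(h[0]-x)<30 and abs(h[1]-y)<30:print(h,w(c,h[0],h[1],.067),h[2]*(o['cam'][2]-.067)/330*2)
E
```

```text
9.65 [0.57887779 0.14198919 0.20599838] [ 1.99032494e-01  1.34697915e-01  1.80498595e+00 -5.23958545e-04
  1.20432194e+00 -1.05584854e+00]
320 183
220 83
[320.5 169.5  39.1] [0.5678211  0.14725069 0.067     ] 0.06639271432637643
[310.5 187.5  48.3] [0.58072606 0.13371853 0.067     ] 0.08201453136712542
[336.5 182.5  46.1] [0.58346446 0.15707539 0.067     ] 0.07827887848037852
```

View pics/w7.png

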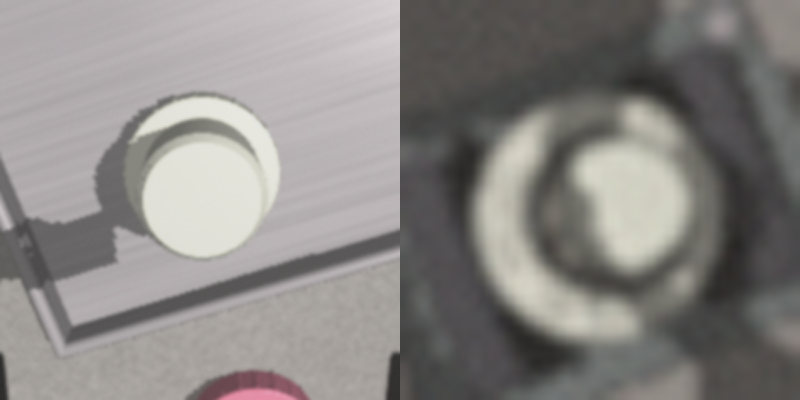

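The picture shows the upper half's top disc at image (321.5,181.5) and its skirt centred at (321,169). The pot stands in the cup, its cap at right-panel (630,205).

```bash
python3 - <<'E'
from h import *
c,tp,tr=pickle.load(open('w7.pkl','rb'));t=pickle.load(open('top.pkl','rb'))
A=w(c,321.5,181.5,.071);B=w(c,321,169,.0245);print(A,B)
print('expected cap-cup shift in crop px',10*(p(t,[.5205,-.1745,.104])-p(t,[.5205,-.1745,.05])))
m=(A+B)/2;print(delta(dict(tool_pos=tp,tcp_rot=tr),[m[0],m[1],.035]))
E
```

```text
[0.57736345 0.14505502 0.071     ] [0.57767015 0.14483165 0.0245    ]
expected cap-cup shift in crop px [ 19.41714642 -10.64984864]
[0.00378607 0.00532302 0.34199624]
```

step_arm:
  series:
    - {"x": 0.004,"y": 0.005,"z": 0.1,"ax": 0,"ay": 0,"az": 0,"grip": -1}
    - {"x": 0.004,"y": 0.005,"z": 0.2,"ax": 0,"ay": 0,"az": 0,"grip": -1}
    - {"x": 0.004,"y": 0.005,"z": 0.29,"ax": 0,"ay": 0,"az": 0,"grip": -1}
    - {"x": 0.004,"y": 0.005,"z": 0.335,"ax": 0,"ay": 0,"az": 0,"grip": -1}
    - {"x": 0.004,"y": 0.005,"z": 0.356,"ax": 0,"ay": 0,"az": 0,"grip": -1}
    - {"x": 0.004,"y": 0.005,"z": 0.356,"ax": 0,"ay": 0,"az": 0,"grip": -1}

```text
time: 10.3
tool_pos: [0.5775, 0.1453, 0.0279]
tcp_rot: [-0.494, -3.1, 0.002]
wrist_force: [0.5, -0.2, 0.5]
width: 1.0
grip_force: 0.0
```

step_arm:
  series:
    - {"x": 0,"y": 0,"z": 0,"ax": 0,"ay": 0,"az": 0,"grip": 1}
    - {"x": 0,"y": 0,"z": 0,"ax": 0,"ay": 0,"az": 0,"grip": 1}
    - {"x": 0,"y": 0,"z": 0,"ax": 0,"ay": 0,"az": 0,"grip": 1}
    - {"x": 0,"y": 0,"z": 0,"ax": 0,"ay": 0,"az": 0,"grip": 1}
    - {"x": 0,"y": 0,"z": 0,"ax": 0,"ay": 0,"az": 0,"grip": 1}
  force: 60

```text
time: 10.8
tool_pos: [0.581, 0.1466, 0.0322]
tcp_rot: [0.491, 3.098, 0.002]
wrist_force: [0.6, -1.3, 7.4]
width: 0.668
grip_force: 64.7
```

```bash
python3 - <<'E'
from h import *
o=avg(4)
for k in('time','tool_pos','wrist_force','torque','width','tcp_rot'):print(k,np.round(o[k],4))
E
```

```text
time 11.0
tool_pos [0.5811 0.1466 0.0322]
wrist_force [ 0.6791 -0.2932  6.7713]
torque [-0.3047  0.0483 -0.0393]
width 0.6703
tcp_rot [4.9140e-01 3.0978e+00 2.4000e-03]
```

step_arm:
  series:
    - {"x": 0,"y": 0,"z": -0.02,"ax": 0,"ay": 0,"az": 0,"grip": 1}
    - {"x": 0,"y": 0,"z": -0.1,"ax": 0,"ay": 0,"az": 0,"grip": 1}
    - {"x": 0,"y": 0,"z": -0.2,"ax": 0,"ay": 0,"az": 0,"grip": 1}
    - {"x": 0,"y": 0,"z": -0.29,"ax": 0,"ay": 0,"az": 0,"grip": 1}
    - {"x": 0,"y": 0,"z": -0.32,"ax": 0,"ay": 0,"az": 0,"grip": 1}
    - {"x": 0,"y": 0,"z": -0.32,"ax": 0,"ay": 0,"az": 0,"grip": 1}

```text
time: 11.6
tool_pos: [0.5807, 0.1468, 0.1935]
tcp_rot: [0.491, 3.096, 0.004]
wrist_force: [-0.0, -0.1, -1.7]
width: 0.671
grip_force: 64.6
```

```bash
python3 - <<'E'
from h import *
o=avg(5);c=o['c']
for k in('time','tool_pos','wrist_force','torque','width','tcp_rot'):print(k,np.round(o[k],4))
cv2.imwrite('pics/w8.png',c['img'][:,:,::-1])
T=o['tool_pos'];R=Rn.from_rotvec(o['tcp_rot']).as_matrix()
# skirt outline at 5.3-33.5+21.5 rel: search bright-ish contour edges: print profile across expected skirt
s=T+[0,0,.0053-33.5e-3+.0215];print('skirt ctr px',p(c,s),'top ctr px',p(c,T+[0,0,.0053+.0335]))
g=c['img'].min(2)
q=p(c,s).astype(int);print(g[:q[1]+10,q[0]][::3].tolist())
print([g[q[1]-25,i] for i in range(q[0]-110,q[0]+110,4)])
print(delta(o,[.5202,-.1743,.19]))
E
```

```text
time 11.85
tool_pos [0.5772 0.146  0.1874]
wrist_force [-0.1528 -0.4098 -1.6223]
torque [-0.0106  0.0314 -0.0096]
width 0.6742
tcp_rot [-4.919e-01 -3.100e+00  1.600e-03]
skirt ctr px [319.29847204 259.68547099] top ctr px [319.36835184 320.94145317]
[152, 153, 154, 156, 157, 152, 161, 175, 145, 92, 99, 188, 188, 190, 189, 190, 188, 187, 188, 189, 183, 185, 186, 189, 187, 185, 182, 185, 183, 184, 181, 185, 185, 181, 185, 183, 181, 179, 177, 176, 179, 177, 179, 176, 179, 181, 177, 176, 177, 177, 176, 178, 175, 179, 175, 174, 172, 118, 117, 118, 159, 221, 217, 216, 216, 216, 216, 149, 115, 116, 116, 115, 116, 116, 116, 116, 116, 117, 117, 129, 181, 183, 184, 185, 198, 216, 214, 214, 215, 214]
[np.uint8(92), np.uint8(92), np.uint8(114), np.uint8(154), np.uint8(97), np.uint8(100), np.uint8(77), np.uint8(103), np.uint8(154), np.uint8(121), np.uint8(123), np.uint8(123), np.uint8(124), np.uint8(124), np.uint8(92), np.uint8(93), np.uint8(95), np.uint8(96), np.uint8(97), np.uint8(98), np.uint8(99), np.uint8(102), np.uint8(105), np.uint8(105), np.uint8(101), np.uint8(109), np.uint8(113), np.uint8(116), np.uint8(117), np.uint8(120), np.uint8(122), np.uint8(124), np.uint8(125), np.uint8(127), np.uint8(128), np.uint8(130), np.uint8(131), np.uint8(132), np.uint8(133), np.uint8(134), np.uint8(136), np.uint8(193), np.uint8(216), np.uint8(216), np.uint8(216), np.uint8(216), np.uint8(190), np.uint8(162), np.uint8(162), np.uint8(158), np.uint8(161), np.uint8(161), np.uint8(155), np.uint8(160), np.uint8(158)]
[-0.08992844 -0.64445693 -0.00450215]
```

```bash
python3 - <<'E'
from h import *
o=avg(2);c=o['c'];T=o['tool_pos'];R=Rn.from_rotvec(o['tcp_rot']).as_matrix();X=R[:,0]*[1,1,0];Y=R[:,1]*[1,1,0]
for dz in(-.008,0,.003,.0053):
  s=T+[0,0,dz-.0335+.0215];b=T+[0,0,dz-.0335];h=T+[0,0,dz+.0335]
  print(dz,'far top',p(c,s+.0395*X),'far bot',p(c,b+.0395*X),'L/R',p(c,s+.0395*Y),p(c,s-.0395*Y),'barrel top far',p(c,h-[0,0,.005]+.0295*X))
g=c['img'].min(2);print(g[165:275:2,319].tolist());print([(x,int(g[234,x])) for x in list(range(190,235,3))+list(range(410,450,3))])
E
```

```text
-0.008 far top [318.78127713 175.05430699] far bot [318.81200049 165.33693554] L/R [391.46564917 245.65582572] [245.97021244 245.36015211] barrel top far [318.66235655 225.41885948]
0 far top [318.76783477 179.30593779] far bot [318.80138404 168.69477125] L/R [394.671135   252.72854293] [242.73810914 252.41116219] barrel top far [318.63779743 233.96795261]
0.003 far top [318.76245731 181.00675262] far bot [318.79716774 170.02832857] L/R [395.9476035  255.54499609] [241.45113432 255.21876812] barrel top far [318.62779353 237.45033345]
0.0053 far top [318.75820009 182.35325334] far bot [318.7938421  171.08018022] L/R [396.95580073 257.76952438] [240.43467633 257.43622679] barrel top far [318.61979935 240.23312968]
[173, 176, 157, 119, 116, 117, 117, 130, 195, 221, 216, 216, 216, 216, 216, 216, 216, 213, 149, 116, 116, 115, 116, 115, 116, 115, 116, 116, 116, 116, 116, 116, 117, 117, 116, 116, 128, 170, 183, 183, 183, 184, 185, 187, 214, 216, 215, 214, 215, 215, 215, 215, 214, 215, 214]
[(190, 91), (193, 93), (196, 92), (199, 93), (202, 93), (205, 93), (208, 91), (211, 94), (214, 92), (217, 126), (220, 152), (223, 129), (226, 98), (229, 93), (232, 81), (410, 163), (413, 162), (416, 155), (419, 159), (422, 158), (425, 158), (428, 156), (431, 158), (434, 156), (437, 158), (440, 157), (443, 155), (446, 159), (449, 152)]
```

The part is held centred on the TCP, with its centre about 3 mm above it. Moving over the cup.

step_arm:
  series:
    - {"x": -0.09,"y": -0.644,"z": 0,"ax": 0,"ay": 0,"az": 0,"grip": 1}
    - {"x": -0.09,"y": -0.644,"z": 0,"ax": 0,"ay": 0,"az": 0,"grip": 1}
    - {"x": -0.09,"y": -0.644,"z": 0,"ax": 0,"ay": 0,"az": 0,"grip": 1}
    - {"x": -0.09,"y": -0.644,"z": 0,"ax": 0,"ay": 0,"az": 0,"grip": 1}
    - {"x": -0.09,"y": -0.644,"z": 0,"ax": 0,"ay": 0,"az": 0,"grip": 1}
    - {"x": -0.09,"y": -0.644,"z": 0,"ax": 0,"ay": 0,"az": 0,"grip": 1}
    - {"x": -0.09,"y": -0.644,"z": 0,"ax": 0,"ay": 0,"az": 0,"grip": 1}
    - {"x": -0.09,"y": -0.644,"z": 0,"ax": 0,"ay": 0,"az": 0,"grip": 1}
    - {"x": -0.09,"y": -0.644,"z": 0,"ax": 0,"ay": 0,"az": 0,"grip": 1}
    - {"x": -0.09,"y": -0.644,"z": 0,"ax": 0,"ay": 0,"az": 0,"grip": 1}

```text
time: 12.95
tool_pos: [0.5214, -0.1729, 0.1885]
tcp_rot: [-0.491, -3.102, -0.001]
wrist_force: [-0.1, 0.4, -1.9]
width: 0.672
grip_force: 64.9
```

```bash
python3 - <<'E'
from h import *
o=avg(6)
for k in('time','tool_pos','wrist_force','torque','q','tcp_rot','sd'):print(k,np.round(o[k],4))
print(delta(o,[.5202,-.1743,.1]))
E
```

```text
time 13.25
tool_pos [ 0.5218 -0.1728  0.1891]
wrist_force [-0.0371  0.0899 -1.2211]
torque [ 0.0002 -0.0102  0.0015]
q [-3.6520e-01  5.8900e-02  1.9203e+00  2.0000e-04  1.1628e+00 -1.6228e+00]
tcp_rot [-4.8990e-01 -3.1028e+00 -4.0000e-04]
sd [0.0001 0.0001 0.0002]
[ 0.00199365 -0.00394564  0.17810611]
```

step_arm:
  series:
    - {"x": 0.001,"y": -0.004,"z": 0.02,"ax": 0,"ay": 0,"az": 0,"grip": 1}
    - {"x": 0.001,"y": -0.004,"z": 0.06,"ax": 0,"ay": 0,"az": 0,"grip": 1}
    - {"x": 0.001,"y": -0.004,"z": 0.1,"ax": 0,"ay": 0,"az": 0,"grip": 1}
    - {"x": 0.001,"y": -0.004,"z": 0.13,"ax": 0,"ay": 0,"az": 0,"grip": 1}
    - {"x": 0.001,"y": -0.004,"z": 0.155,"ax": 0,"ay": 0,"az": 0,"grip": 1}
    - {"x": 0.001,"y": -0.004,"z": 0.17,"ax": 0,"ay": 0,"az": 0,"grip": 1}
    - {"x": 0.001,"y": -0.004,"z": 0.178,"ax": 0,"ay": 0,"az": 0,"grip": 1}
    - {"x": 0.001,"y": -0.004,"z": 0.178,"ax": 0,"ay": 0,"az": 0,"grip": 1}

```text
time: 14.05
tool_pos: [0.5205, -0.1756, 0.1]
tcp_rot: [-0.492, -3.102, -0.0]
wrist_force: [-0.4, 0.0, -0.6]
width: 0.669
grip_force: 64.9
```

step_arm:
  series:
    - {"x": 0,"y": 0,"z": 0.006,"ax": 0,"ay": 0,"az": 0,"grip": 1}
    - {"x": 0,"y": 0,"z": 0.012,"ax": 0,"ay": 0,"az": 0,"grip": 1}
    - {"x": 0,"y": 0,"z": 0.018,"ax": 0,"ay": 0,"az": 0,"grip": 1}
    - {"x": 0,"y": 0,"z": 0.022,"ax": 0,"ay": 0,"az": 0,"grip": 1}
    - {"x": 0,"y": 0,"z": 0.022,"ax": 0,"ay": 0,"az": 0,"grip": 1}

```text
time: 14.55
tool_pos: [0.5203, -0.1755, 0.089]
tcp_rot: [-0.492, -3.102, -0.0]
wrist_force: [-0.1, -0.4, -0.9]
width: 0.667
grip_force: 64.9
```

```bash
python3 - <<'E'
from h import *
o=avg(4)
for k in('time','tool_pos','wrist_force','torque','tcp_rot','width'):print(k,np.round(o[k],4))
E
```

```text
time 14.75
tool_pos [ 0.5205 -0.1756  0.0893]
wrist_force [-0.0437  0.1313 -1.0902]
torque [-0.0141 -0.0148 -0.003 ]
tcp_rot [-0.4924 -3.1028  0.    ]
width 0.6698
```

step_arm:
  series:
    - {"x": 0.001,"y": 0.002,"z": 0.003,"ax": 0,"ay": 0,"az": 0,"grip": 1}
    - {"x": 0.001,"y": 0.002,"z": 0.006,"ax": 0,"ay": 0,"az": 0,"grip": 1}
    - {"x": 0.001,"y": 0.002,"z": 0.009,"ax": 0,"ay": 0,"az": 0,"grip": 1}
    - {"x": 0.001,"y": 0.002,"z": 0.009,"ax": 0,"ay": 0,"az": 0,"grip": 1}

```text
time: 15.15
tool_pos: [0.5201, -0.1744, 0.0844]
tcp_rot: [-0.492, -3.102, -0.0]
wrist_force: [-0.2, 0.0, -1.8]
width: 0.67
grip_force: 64.9
```

step_arm:
  series:
    - {"x": 0,"y": 0,"z": 0.002,"ax": 0,"ay": 0,"az": 0,"grip": 1}
    - {"x": 0,"y": 0,"z": 0.004,"ax": 0,"ay": 0,"az": 0,"grip": 1}
    - {"x": 0,"y": 0,"z": 0.004,"ax": 0,"ay": 0,"az": 0,"grip": 1}

```text
time: 15.45
tool_pos: [0.5206, -0.1746, 0.0832]
tcp_rot: [0.492, 3.102, -0.0]
wrist_force: [-0.2, -0.3, 1.7]
width: 0.673
grip_force: 65.3
```

Contact on the flange at TCP z of about 83 mm. I'll press lightly and feel clockwise in small turns.

step_arm:
  series:
    - {"x": 0,"y": 0,"z": 0.002,"ax": 0,"ay": 0,"az": 0.09,"grip": 1}
    - {"x": 0,"y": 0,"z": 0.002,"ax": 0,"ay": 0,"az": 0.18,"grip": 1}
    - {"x": 0,"y": 0,"z": 0.002,"ax": 0,"ay": 0,"az": 0.27,"grip": 1}
    - {"x": 0,"y": 0,"z": 0.002,"ax": 0,"ay": 0,"az": 0.27,"grip": 1}

```text
time: 15.85
tool_pos: [0.5215, -0.175, 0.083]
tcp_rot: [0.71, 3.058, -0.001]
wrist_force: [-1.1, 1.1, 5.1]
width: 0.674
grip_force: 65.5
```

```bash
cat > r.py <<'E'
from h import *
o=avg(2);R=Rn.from_rotvec(o['tcp_rot']).as_matrix()
print(round(o['time'],2),'pos',o['tool_pos'].round(4),'F',o['wrist_force'].round(1),'M',o['torque'].round(2),'yaw',round(np.degrees(np.arctan2(R[1,1],R[0,1])),1),'q6',o['q'][5].round(2),'w',o['width'].round(3))
E
python3 r.py
```

```text
15.95 pos [ 0.5215 -0.175   0.083 ] F [-1.1 -0.   5. ] M [0.02 0.06 0.04] yaw 63.9 q6 -1.48 w 0.672
```

step_arm:
  series:
    - {"x": 0,"y": 0,"z": 0.001,"ax": 0,"ay": 0,"az": 0.09,"grip": 1}
    - {"x": 0,"y": 0,"z": 0.001,"ax": 0,"ay": 0,"az": 0.18,"grip": 1}
    - {"x": 0,"y": 0,"z": 0.001,"ax": 0,"ay": 0,"az": 0.27,"grip": 1}
    - {"x": 0,"y": 0,"z": 0.001,"ax": 0,"ay": 0,"az": 0.27,"grip": 1}

```text
time: 16.35
tool_pos: [0.5219, -0.1752, 0.083]
tcp_rot: [0.923, 3.0, -0.001]
wrist_force: [-0.5, 0.0, 7.4]
width: 0.675
grip_force: 65.8
```

```bash
python3 r.py
```

```text
16.45 pos [ 0.5218 -0.1752  0.083 ] F [-0.1 -0.6  7.5] M [-0.01  0.1   0.13] yaw 55.9 q6 -1.34 w 0.669
```

step_arm:
  series:
    - {"x": 0,"y": 0,"z": 0,"ax": 0,"ay": 0,"az": 0.1,"grip": 1}
    - {"x": 0,"y": 0,"z": 0,"ax": 0,"ay": 0,"az": 0.2,"grip": 1}
    - {"x": 0,"y": 0,"z": 0,"ax": 0,"ay": 0,"az": 0.3,"grip": 1}
    - {"x": 0,"y": 0,"z": 0,"ax": 0,"ay": 0,"az": 0.3,"grip": 1}

```text
time: 16.85
tool_pos: [0.5219, -0.1752, 0.083]
tcp_rot: [1.155, 2.918, -0.0]
wrist_force: [0.1, 0.2, 6.8]
width: 0.67
grip_force: 65.8
```

```bash
python3 r.py
```

```text
16.95 pos [ 0.5219 -0.1752  0.083 ] F [-0.4 -0.6  7.7] M [-0.06  0.1   0.11] yaw 46.9 q6 -1.19 w 0.671
```

step_arm:
  series:
    - {"x": 0,"y": 0,"z": 0,"ax": 0,"ay": 0,"az": 0.1,"grip": 1}
    - {"x": 0,"y": 0,"z": 0,"ax": 0,"ay": 0,"az": 0.2,"grip": 1}
    - {"x": 0,"y": 0,"z": 0,"ax": 0,"ay": 0,"az": 0.3,"grip": 1}
    - {"x": 0,"y": 0,"z": 0,"ax": 0,"ay": 0,"az": 0.3,"grip": 1}

```text
time: 17.35
tool_pos: [0.5219, -0.1753, 0.083]
tcp_rot: [1.381, 2.818, -0.0]
wrist_force: [-0.1, -0.1, 7.2]
width: 0.672
grip_force: 65.7
```

```bash
python3 r.py
```

```text
17.45 pos [ 0.5219 -0.1753  0.0829] F [-0.3 -0.3  6.7] M [-0.09  0.07  0.14] yaw 37.8 q6 -1.03 w 0.671
```

step_arm:
  series:
    - {"x": 0,"y": 0,"z": 0,"ax": 0,"ay": 0,"az": 0.1,"grip": 1}
    - {"x": 0,"y": 0,"z": 0,"ax": 0,"ay": 0,"az": 0.2,"grip": 1}
    - {"x": 0,"y": 0,"z": 0,"ax": 0,"ay": 0,"az": 0.3,"grip": 1}
    - {"x": 0,"y": 0,"z": 0,"ax": 0,"ay": 0,"az": 0.3,"grip": 1}

```text
time: 17.85
tool_pos: [0.5204, -0.1746, 0.0813]
tcp_rot: [1.599, 2.704, 0.0]
wrist_force: [0.5, -0.8, -1.3]
width: 0.669
grip_force: 64.8
```

```bash
python3 r.py
```

```text
17.95 pos [ 0.5198 -0.1743  0.0807] F [-0.7 -0.2 -1.3] M [-0.01  0.   -0.01] yaw 28.9 q6 -0.87 w 0.672
```

Dropped into the notches. Lowering to the bottom of them.

step_arm:
  series:
    - {"x": 0,"y": 0,"z": 0.003,"ax": 0,"ay": 0,"az": 0,"grip": 1}
    - {"x": 0,"y": 0,"z": 0.006,"ax": 0,"ay": 0,"az": 0,"grip": 1}
    - {"x": 0,"y": 0,"z": 0.009,"ax": 0,"ay": 0,"az": 0,"grip": 1}
    - {"x": 0,"y": 0,"z": 0.009,"ax": 0,"ay": 0,"az": 0,"grip": 1}

```text
time: 18.35
tool_pos: [0.5199, -0.1743, 0.0762]
tcp_rot: [-1.599, -2.703, 0.0]
wrist_force: [0.9, 0.5, -1.6]
width: 0.667
grip_force: 64.8
```

```bash
python3 r.py
```

```text
18.45 pos [ 0.5202 -0.1744  0.0765] F [0.  0.3 0.1] M [-0.02  0.01  0.04] yaw 28.8 q6 -0.87 w 0.67
```

step_arm:
  series:
    - {"x": 0,"y": 0,"z": 0.001,"ax": 0,"ay": 0,"az": 0.1,"grip": 1}
    - {"x": 0,"y": 0,"z": 0.002,"ax": 0,"ay": 0,"az": 0.2,"grip": 1}
    - {"x": 0,"y": 0,"z": 0.002,"ax": 0,"ay": 0,"az": 0.3,"grip": 1}
    - {"x": 0,"y": 0,"z": 0.002,"ax": 0,"ay": 0,"az": 0.3,"grip": 1}

```text
time: 18.85
tool_pos: [0.5204, -0.1745, 0.0759]
tcp_rot: [1.807, 2.57, -0.0]
wrist_force: [0.5, -0.2, -0.8]
width: 0.673
grip_force: 64.8
```

```bash
python3 r.py
```

```text
18.95 pos [ 0.5204 -0.1745  0.0759] F [ 0.3  0.3 -1.8] M [-0.03 -0.02 -0.01] yaw 19.8 q6 -0.72 w 0.672
```

step_arm:
  series:
    - {"x": 0,"y": 0,"z": 0.001,"ax": 0,"ay": 0,"az": 0.1,"grip": 1}
    - {"x": 0,"y": 0,"z": 0.002,"ax": 0,"ay": 0,"az": 0.2,"grip": 1}
    - {"x": 0,"y": 0,"z": 0.002,"ax": 0,"ay": 0,"az": 0.3,"grip": 1}
    - {"x": 0,"y": 0,"z": 0.002,"ax": 0,"ay": 0,"az": 0.4,"grip": 1}
    - {"x": 0,"y": 0,"z": 0.002,"ax": 0,"ay": 0,"az": 0.4,"grip": 1}

```text
time: 19.45
tool_pos: [0.5204, -0.1745, 0.0748]
tcp_rot: [2.065, 2.367, 0.0]
wrist_force: [-0.0, -0.2, -0.9]
width: 0.673
grip_force: 64.9
```

```bash
python3 r.py
```

```text
19.55 pos [ 0.5204 -0.1745  0.0748] F [ 0.3 -0.2 -1.4] M [ 0.02 -0.04 -0.03] yaw 7.9 q6 -0.51 w 0.672
```

step_arm:
  series:
    - {"x": 0,"y": 0,"z": 0.001,"ax": 0,"ay": 0,"az": 0.1,"grip": 1}
    - {"x": 0,"y": 0,"z": 0.001,"ax": 0,"ay": 0,"az": 0.2,"grip": 1}
    - {"x": 0,"y": 0,"z": 0.002,"ax": 0,"ay": 0,"az": 0.3,"grip": 1}
    - {"x": 0,"y": 0,"z": 0.002,"ax": 0,"ay": 0,"az": 0.4,"grip": 1}
    - {"x": 0,"y": 0,"z": 0.002,"ax": 0,"ay": 0,"az": 0.4,"grip": 1}

```text
time: 20.05
tool_pos: [0.5207, -0.1744, 0.074]
tcp_rot: [2.301, 2.139, 0.001]
wrist_force: [1.1, 1.1, 0.3]
width: 0.673
grip_force: 64.9
```

```bash
python3 r.py
```

```text
20.15 pos [ 0.5207 -0.1744  0.074 ] F [0.9 1.1 0.4] M [ 0.17 -0.09  0.01] yaw -4.1 q6 -0.3 w 0.671
```

Turned 33° so far from the drop, and the part is drawing down. Continuing.

step_arm:
  series:
    - {"x": 0,"y": 0,"z": 0.001,"ax": 0,"ay": 0,"az": 0.1,"grip": 1}
    - {"x": 0,"y": 0,"z": 0.002,"ax": 0,"ay": 0,"az": 0.2,"grip": 1}
    - {"x": 0,"y": 0,"z": 0.002,"ax": 0,"ay": 0,"az": 0.3,"grip": 1}
    - {"x": 0,"y": 0,"z": 0.002,"ax": 0,"ay": 0,"az": 0.3,"grip": 1}

```text
time: 20.55
tool_pos: [0.5207, -0.1744, 0.0731]
tcp_rot: [2.461, 1.952, 0.001]
wrist_force: [1.0, 1.6, 0.8]
width: 0.672
grip_force: 65.0
```

```bash
python3 r.py
```

```text
20.65 pos [ 0.5207 -0.1744  0.073 ] F [0.6 1.2 0.6] M [ 0.29 -0.18  0.14] yaw -13.1 q6 -0.14 w 0.675
```

step_arm:
  series:
    - {"x": 0,"y": 0,"z": 0.001,"ax": 0,"ay": 0,"az": 0.1,"grip": 1}
    - {"x": 0,"y": 0,"z": 0.001,"ax": 0,"ay": 0,"az": 0.2,"grip": 1}
    - {"x": 0,"y": 0,"z": 0.001,"ax": 0,"ay": 0,"az": 0.2,"grip": 1}

```text
time: 20.95
tool_pos: [0.5205, -0.1744, 0.0724]
tcp_rot: [2.56, 1.821, 0.001]
wrist_force: [0.7, 2.3, 1.0]
width: 0.67
grip_force: 65.1
```

```bash
python3 r.py
```

```text
21.05 pos [ 0.5205 -0.1744  0.0724] F [0.9 0.8 0.8] M [ 0.33 -0.14  0.13] yaw -19.1 q6 -0.04 w 0.672
```

step_arm:
  series:
    - {"x": 0,"y": 0,"z": 0.001,"ax": 0,"ay": 0,"az": 0.07,"grip": 1}
    - {"x": 0,"y": 0,"z": 0.001,"ax": 0,"ay": 0,"az": 0.15,"grip": 1}
    - {"x": 0,"y": 0,"z": 0.001,"ax": 0,"ay": 0,"az": 0.15,"grip": 1}

```text
time: 21.35
tool_pos: [0.5205, -0.1745, 0.0721]
tcp_rot: [2.63, 1.719, 0.0]
wrist_force: [-0.2, 1.7, 2.6]
width: 0.667
grip_force: 65.3
```

```bash
python3 r.py
```

```text
21.45 pos [ 0.5206 -0.1746  0.0721] F [-0.5  1.5  3. ] M [0.32 0.02 0.13] yaw -23.6 q6 0.04 w 0.674
```

step_arm:
  series:
    - {"x": 0,"y": 0,"z": 0,"ax": 0,"ay": 0,"az": 0.07,"grip": 1}
    - {"x": 0,"y": 0,"z": 0,"ax": 0,"ay": 0,"az": 0.14,"grip": 1}
    - {"x": 0,"y": 0,"z": 0,"ax": 0,"ay": 0,"az": 0.14,"grip": 1}

```text
time: 21.75
tool_pos: [0.5204, -0.1746, 0.0721]
tcp_rot: [2.691, 1.621, 0.0]
wrist_force: [-0.7, 1.6, 4.8]
width: 0.673
grip_force: 65.4
```

```bash
python3 r.py
```

```text
21.85 pos [ 0.5205 -0.1746  0.072 ] F [-0.3  1.5  4. ] M [0.3  0.09 0.12] yaw -27.8 q6 0.12 w 0.671
```

step_arm:
  series:
    - {"x": 0,"y": 0,"z": 0,"ax": 0,"ay": 0,"az": 0.07,"grip": 1}
    - {"x": 0,"y": 0,"z": 0,"ax": 0,"ay": 0,"az": 0.14,"grip": 1}
    - {"x": 0,"y": 0,"z": 0,"ax": 0,"ay": 0,"az": 0.14,"grip": 1}

```text
time: 22.15
tool_pos: [0.5204, -0.1746, 0.072]
tcp_rot: [2.749, 1.521, 0.0]
wrist_force: [-0.8, 2.2, 4.8]
width: 0.672
grip_force: 65.4
```

```bash
python3 r.py
```

```text
22.25 pos [ 0.5204 -0.1746  0.072 ] F [-0.4  1.5  4.8] M [0.3  0.13 0.09] yaw -32.1 q6 0.19 w 0.671
```

step_arm:
  series:
    - {"x": 0,"y": 0,"z": 0,"ax": 0,"ay": 0,"az": 0.07,"grip": 1}
    - {"x": 0,"y": 0,"z": 0,"ax": 0,"ay": 0,"az": 0.14,"grip": 1}
    - {"x": 0,"y": 0,"z": 0,"ax": 0,"ay": 0,"az": 0.14,"grip": 1}

```text
time: 22.55
tool_pos: [0.5209, -0.1744, 0.072]
tcp_rot: [2.802, 1.419, 0.002]
wrist_force: [0.8, 2.1, 5.0]
width: 0.672
grip_force: 65.4
```

```bash
python3 r.py
```

```text
22.65 pos [ 0.5209 -0.1744  0.072 ] F [0.9 2.5 4.1] M [ 0.5  -0.25  0.35] yaw -36.2 q6 0.26 w 0.671
```

Torque is starting to rise, so the stop is near.

step_arm:
  series:
    - {"x": 0,"y": 0,"z": 0,"ax": 0,"ay": 0,"az": 0.05,"grip": 1}
    - {"x": 0,"y": 0,"z": 0,"ax": 0,"ay": 0,"az": 0.1,"grip": 1}
    - {"x": 0,"y": 0,"z": 0,"ax": 0,"ay": 0,"az": 0.1,"grip": 1}

```text
time: 22.95
tool_pos: [0.5209, -0.1745, 0.072]
tcp_rot: [2.839, 1.344, 0.001]
wrist_force: [2.9, 3.0, 4.3]
width: 0.673
grip_force: 65.5
```

```bash
python3 r.py
```

```text
23.05 pos [ 0.5209 -0.1745  0.072 ] F [2.7 2.7 4.4] M [ 0.63 -0.49  0.62] yaw -39.3 q6 0.32 w 0.675
```

step_arm:
  series:
    - {"x": 0,"y": 0,"z": 0,"ax": 0,"ay": 0,"az": 0.04,"grip": 1}
    - {"x": 0,"y": 0,"z": 0,"ax": 0,"ay": 0,"az": 0.08,"grip": 1}
    - {"x": 0,"y": 0,"z": 0,"ax": 0,"ay": 0,"az": 0.08,"grip": 1}

```text
time: 23.35
tool_pos: [0.5208, -0.1745, 0.072]
tcp_rot: [2.867, 1.284, 0.001]
wrist_force: [3.5, 3.8, 5.1]
width: 0.67
grip_force: 65.6
```

```bash
python3 r.py
```

```text
23.45 pos [ 0.5208 -0.1746  0.072 ] F [2.6 3.4 3.9] M [ 0.73 -0.73  0.9 ] yaw -41.7 q6 0.36 w 0.67
```

At the stop (0.9 N·m, total descent 11 mm). I'll unwind the clamp's spring, release and rise.

step_arm:
  series:
    - {"x": 0,"y": 0,"z": -0.001,"ax": 0,"ay": 0,"az": -0.1,"grip": 1}
    - {"x": 0,"y": 0,"z": -0.001,"ax": 0,"ay": 0,"az": -0.17,"grip": 1}
    - {"x": 0,"y": 0,"z": -0.001,"ax": 0,"ay": 0,"az": -0.17,"grip": 1}

```text
time: 23.75
tool_pos: [0.5208, -0.1746, 0.0721]
tcp_rot: [2.807, 1.409, 0.002]
wrist_force: [4.6, 2.4, 1.9]
width: 0.676
grip_force: 65.2
```

```bash
python3 r.py
```

```text
23.85 pos [ 0.5207 -0.1746  0.0721] F [4.7 3.2 2.4] M [ 0.51 -0.89  0.32] yaw -36.7 q6 0.27 w 0.674
```

step_arm:
  series:
    - {"x": 0,"y": 0,"z": 0,"ax": 0,"ay": 0,"az": 0,"grip": 0.1}
    - {"x": 0,"y": 0,"z": 0,"ax": 0,"ay": 0,"az": 0,"grip": -0.5}
    - {"x": 0,"y": 0,"z": 0,"ax": 0,"ay": 0,"az": 0,"grip": -1}
    - {"x": 0,"y": 0,"z": 0,"ax": 0,"ay": 0,"az": 0,"grip": -1}
    - {"x": 0,"y": 0,"z": 0,"ax": 0,"ay": 0,"az": 0,"grip": -1}
    - {"x": 0,"y": 0,"z": -0.05,"ax": 0,"ay": 0,"az": 0,"grip": -1}
    - {"x": 0,"y": 0,"z": -0.15,"ax": 0,"ay": 0,"az": 0,"grip": -1}
    - {"x": 0,"y": 0,"z": -0.25,"ax": 0,"ay": 0,"az": 0,"grip": -1}
    - {"x": 0,"y": 0,"z": -0.3,"ax": 0,"ay": 0,"az": 0,"grip": -1}
    - {"x": 0,"y": 0,"z": -0.3,"ax": 0,"ay": 0,"az": 0,"grip": -1}

```text
time: 24.85
tool_pos: [0.5233, -0.1759, 0.2282]
tcp_rot: [2.801, 1.407, 0.01]
wrist_force: [0.7, -0.6, -0.3]
width: 0.998
grip_force: 0.0
```

```bash
python3 r.py; python3 - <<'E'
from h import *
o=avg(3);c=o['c'];pickle.dump(c,open('w9.pkl','wb'))
# expected outlines: top disc centre at z .111, skirt top centre z .0655, vs observed bright blob
for z in(.111,.0655,.044):print(z,p(c,[.5204,-.1745,z]))
g=c['img'].min(2);x,y=p(c,[.5204,-.1745,.111]).astype(int)
print('col',[(r,int(g[r,x])) for r in range(y-70,y+60,3)]);print('row',[(k,int(g[y,k])) for k in range(x-70,x+70,4)])
print('barrel top far edge if home',p(c,np.array([.5204,-.1745,.106])+.0295*np.array([*Rn.from_rotvec(o['tcp_rot']).as_matrix()[:2,0],0])))
E
```

```text
24.95 pos [ 0.5211 -0.1749  0.2239] F [ 0.   0.1 -0.6] M [ 0.03 -0.    0.02] yaw -36.6 q6 0.27 w 1.001
0.111 [321.00172554 190.89055486]
0.0655 [320.75834251 175.78535663]
0.044 [320.66566867 170.03369578]
col [(120, 95), (123, 82), (126, 104), (129, 167), (132, 153), (135, 225), (138, 224), (141, 224), (144, 199), (147, 137), (150, 137), (153, 174), (156, 206), (159, 222), (162, 222), (165, 222), (168, 221), (171, 221), (174, 221), (177, 221), (180, 221), (183, 221), (186, 221), (189, 221), (192, 220), (195, 220), (198, 221), (201, 220), (204, 220), (207, 221), (210, 220), (213, 220), (216, 220), (219, 217), (222, 153), (225, 162), (228, 163), (231, 165), (234, 163), (237, 164), (240, 164), (243, 161), (246, 165), (249, 166)]
row [(251, 168), (255, 167), (259, 164), (263, 170), (267, 166), (271, 170), (275, 150), (279, 138), (283, 210), (287, 193), (291, 221), (295, 221), (299, 221), (303, 221), (307, 221), (311, 221), (315, 221), (319, 221), (323, 221), (327, 221), (331, 221), (335, 221), (339, 221), (343, 220), (347, 220), (351, 219), (355, 141), (359, 104), (363, 73), (367, 73), (371, 86), (375, 92), (379, 134), (383, 133), (387, 130)]
barrel top far edge if home [321.10662271 153.1059009 ]
```

The barrel edge sits where the home pose predicts, and the gripper is clear. Handing in.

```bash
python3 -c "
from workcell import bot
print(bot.finish_job())"
```

```text
the job is handed in; nothing more can be done
None
```

The sample is packed: the pot stands in the lower half, and the upper half dropped into the notches and was turned clockwise to the stop at about 0.9 N·m. The gripper has let go, and I handed the job in at about 25 s; no verdict came back.

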